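# Angle an aero seatpost past the wheel post into its rack bay

### The arm

A 6-joint arm with a two-finger parallel gripper is mounted at the origin on the work surface. World frame = base frame: x ahead of the robot, y to its left, z up, the work surface at z = 0. Lengths are in mm, angles in rad, forces in N, time in s.
With the tool pointing down it reaches from about 275 to 750 mm from the base axis. Payload 10.2 kg.
Tool frame: the origin (TCP) lies between the finger pads; the fingertips stand 17 mm ahead of it and the grasp point (between the pads) lies 2 mm behind it (tips_ahead is the distance from the TCP to the fingertips, in mm); z points along the fingers, y is the line along which they close (so a half turn about z gives the same grasp; the last joint's range is limited). The gripper opens to 85 mm and grips with 20 to 120 N. Pads are 22 mm wide; open, the fingers measure 114 mm over their backs; the gripper's body (76 mm by 85 mm) begins 54 mm behind the grasp point. The pads swing forward as they close: fully open they stand 13 mm farther back than shut.
Start: joints at [-1.449, 0.313, 1.498, -0, 1.331, -0.223], TCP at [177.442, -494.111, 248.294] pointing down, gripper open.
Joint ranges: [-2.94, 2.94], [-0.97, 2.17], [0.19, 2.56], [-1.23, 4.37], [0.02, 3.11], [-2.88, 2.88]. Speed limits (rad/s): [2.39, 2.39, 3.01, 3.14, 3.14, 3.14].

### API

Orientations are given as a unit quaternion [w, x, y, z].
In Python, from rig import sense, capture, finish_job, boxes_of, tips_ahead gives the robot as it stands.
- The arm moves only by the tool drive_tool, never from a script. Its argument "commands" is text: rows parted by semicolons, each of 7 numbers parted by spaces: the shift along the world's x, y, z in units of 0.1 m (1.0 is 0.1 m), then the turn, a rotation vector about the world's x, y, z in units of pi/4 rad (1.0 is pi/4 rad), then the opening in per cent of the stroke, from 0 (shut) to 100 (fully open). A call has 1 to 20 rows; each row shifts and turns the commanded pose from where the row before left it; what a row does not reach is not made up. A row lasts 1/12 s, in which the tool goes at most 41.7 mm and 7.16 degrees, less where a joint would pass 70% of its speed; a pose out of reach is approached as far as the arm can. A call with a number of a shift or a turn outside -1 to 1 is refused whole. A call with a gripper value outside its range is refused whole. The fingers move at their own pace and stop on an object; "force" is the grip in N (left out, the last holds). Time passes only in rows, so rows that do not move let the fingers close. It gives the time, the measured TCP pose, the force, the opening and the grip force at its end, in the units of the state.
- sense(): the state, without advancing time (a new reading comes with each control period).
- capture(name): name is "side" or "top"; returns a dict with "pixels" (420x560x3 uint8, blue, green, red), "fov_y" (degrees; the focal length in pixels is half the picture's height over the tangent of half this angle, whatever the lens; pixels are square), "cx", "cy" (the principal point, pixels), "position" and "attitude" of the camera in the world. Camera axes: x right, y down, z forward; pixel columns grow to the right and rows downward; lengths in mm; the calibration is good to about 2 mm. A picture is of the moment at which its call begins. There is no depth.
- finish_job(): hands the job in; it is judged then, once.
Trained networks look in a picture, given as the dict that the camera call returned (one of the last four; its "shot" number tells which), for a name from the list of things; names that differ only in an ending like _2 or _b are one class to them, and where a whole thing is asked for, a point or a joint stands for the part that bears it (a point fixed in the world has none). Each returns a list of dicts, best first, with "confidence" (0 to 1); they miss things now and then, are a little off and sometimes report something else, mostly with a low value. They report only what shows in the picture. A call takes as long as a camera call. They do not tell look-alikes from the thing itself.
- boxes_of(picture, name): "position" ([column, row] in pixels, amid what is visible of it).
The state is a dict: "time_s": time; "joints": joint angles; "dq": joint speeds; "tau": joint torques, N m; "eef_pos": TCP position; "ee_rot": TCP orientation; "force": force on the tool from outside, world axes, zero at the start; "wrist_torque": the same for the moment, N m; "grip_width": opening from 0.0 (shut) to 1.0 (fully open); "grip_force": force on a finger pad.
Only numpy, scipy, OpenCV 4.12 (cv2) and the standard library are available. Lean on these libraries where they do the work, as an engineer would, in place of code of your own. Each camera call takes 0.05 s, during which the arm holds its last target. There are 200 camera calls.

### The job

Put the loose black aero seatpost away in the empty near bay of the low seatpost rack by pushing it along the bench with the fingertips: work one end in behind the upright steel wheel post, then push the other end in, until it lies flat and flush along the bay's back strip between the two end plates. Never lift or tip it off the bench, and leave everything else where it is.

Things in the scene. Friction and masses are not known exactly. Their poses are not given: they have to be found in the camera images.
- seatpost: Loose black aero (bladed) seatpost lying flat on the bench: 300 mm long, 40 wide, 24 high, about 0.25 kg (varies). Origin: middle of length and width, at its underside. x lengthwise, y across, z up. At x = +150 mm its head, rounded in plan (radius 20, 28 high, with a cross bore). It starts before the rack, roughly parallel to it, shifted along it away from the wheel post.
- cut_end (a point): Middle of the seatpost's square-cut end face (40 mm wide, 24 high), at x = -150 mm and 12 mm above the underside.
- head_end (a point): Foremost point of the seatpost's rounded head, at x = +150 mm, y = 0 and 12 mm above the underside.
- rack: Low seatpost rack of aluminium strips fixed to the bench (no floor of its own) on the far side. Origin: middle of the near face of its divider strip, at bench level; x points away from the robot, square to the divider, y along it, z up. Divider 338 mm long, 32 high. The near bay lies on the -x side; the bay behind holds a round seatpost.
- bay (a point): Where the middle of the seated seatpost belongs: bench level, at x = -20 mm, y = 0 of the rack, the seatpost's length along the rack's y, either way round. The bay is open above and towards the robot, 330 mm long between its two end plates (inner faces at y = +165 and -165; 4 mm thick, 32 high, reaching from the divider out to x = -50 mm).
- wheel_post: Fixed upright steel post on which wheels are laid: 32 mm diameter to 62 mm high, then a thinner stepped spigot, 90 high in all. Origin: its axis at bench level. It stands before one end of the near bay: at rack x = -78 mm, y = +115 or -115, leaving 62 mm between it and the divider. Its foot plate is flush, as is the round cover of a spare socket at the other end.
- round_post: Bystander: silver round seatpost, 27 mm diameter, 270 long, lying in the bay behind the divider. Origin: middle, underside.
- grease_tub: Bystander: white-capped tub, 60 mm diameter, 55 high, standing just outside the rack's +y end plate. Origin: centre of its underside.
- pedal: Bystander: black platform pedal, 96 x 92 mm with a 28 mm spindle stub, 18 high, lying outside the rack's -y end plate. Origin: its middle, underside.
- lube_bottle: Bystander: white bottle with a red cap, 40 mm diameter, 130 high, standing behind the rack. Origin: centre of its underside.
- spray_can: Bystander: can, 52 mm diameter, 160 high, standing behind the rack. Origin: centre of its underside.
- cassette: Bystander: steel sprocket cassette, 106 mm diameter, 32 high, lying nearer the robot than the work, to the right. Origin: centre of its underside.
- hex_driver: Bystander: driver with a yellow handle, 190 mm long, lying at the left (+y) side. Origin: about its middle, underside.
- crank_arm: Bystander: black crank arm, 194 mm long, 18 high, lying at the right (-y) side. Origin: its middle, underside.
Things that resemble listed ones, but are neither listed nor needed, are in the scene too. Leave any green or yellow look-alike of the wheel_post alone.

How it is judged (in metres and radians):
On the way:
1. one end of the seatpost is in the bay behind the wheel post while the other end is still outside the bay (((horizontal distance between head_end and wheel_post below 0.09 m and x of head_end in the frame of rack above -0.05 m and (y of head_end in the frame of rack above 0.11 m or y of head_end in the frame of rack below -0.11 m) and x of cut_end in the frame of rack below -0.055 m) or (horizontal distance between cut_end and wheel_post below 0.09 m and x of cut_end in the frame of rack above -0.05 m and (y of cut_end in the frame of rack above 0.11 m or y of cut_end in the frame of rack below -0.11 m) and x of head_end in the frame of rack below -0.055 m))), for 0.1 s.
At the end, for the whole second after the job is handed in: The seatpost lies at rest flat on the bench in the near bay, between the end plates, its middle within 7 mm of lying against the divider and its length parallel to the divider within 0.05 rad (x of seatpost in the frame of rack between -0.027 and -0.01 m and y of seatpost in the frame of rack between -0.022 and 0.022 m and angle between the x axis of seatpost and the y axis of rack, either way round below 0.05 rad and height (world z) of seatpost below 0.006 m and angle between seatpost's own z axis and vertical below 0.05 rad and linear speed of seatpost below 0.01 m/s); the robot touches nothing.
It fails at once if the seatpost is lifted or tipped off the bench (height (world z) of seatpost above 0.012 m or angle between seatpost's own z axis and vertical above 0.15 rad).
It fails at once if something else on the bench is disturbed (moved by more than 20 mm) (distance of any of round_post, grease_tub, pedal, lube_bottle, spray_can, cassette, hex_driver, crank_arm from where it was at the start of the episode above 0.02 m).
It also fails if it takes over 72 s, if anything falls off the work surface, if the arm or the gripper's body presses on something with over 40 N, if the wrist force passes 120 N, or if a joint passes its speed limit or range.

## Working session

There is one attempt and no reset: what is moved stays moved. The work goes in short steps, Python scripts to look and compute and a tool call to move; the robot and the scene stay as the last step left them, time stands still between calls to the robot, and variables do not carry over. Pictures are saved under pics/ and viewed, at most 10 in all, crops included, and the job is handed in when it is done.

Besides the shell and the picture viewer there is one more tool, called as name(argument=value, ...) on one line, values as JSON. drive_tool: Moves the arm, as the interface text tells. Shifts and turns lie within -1 to 1; 1 stands for 0.1 m of shift or pi/4 rad of turn. Its arguments: {"type":"object","properties":{"commands":{"type":"string"},"force":{"type":"number"}},"required":["commands"]}

```bash
mkdir -p pics
cat > h.py <<'E'
import numpy as np, cv2
from scipy.spatial.transform import Rotation as R
from rig import sense, capture, finish_job, boxes_of, tips_ahead
def cam(p):
    f=210/np.tan(np.radians(p["fov_y"])/2); w,x,y,z=p["attitude"]
    return f,R.from_quat([x,y,z,w]).as_matrix(),np.array(p["position"],float)
def ray(p,uv,z):
    f,M,c=cam(p); d=M@np.array([(uv[0]-p["cx"])/f,(uv[1]-p["cy"])/f,1]); return c+d*(z-c[2])/d[2]
def proj(p,X):
    f,M,c=cam(p); q=M.T@(np.array(X,float)-c); return np.array([p["cx"]+f*q[0]/q[2],p["cy"]+f*q[1]/q[2]])
E
python3 - <<'E'
from h import *
for n in("top","side"):
    p=capture(n); cv2.imwrite(f"pics/{n}0.png",p["pixels"]); print(n,p["fov_y"],p["cx"],p["cy"],p["position"],p["attitude"])
    for o in("seatpost","cut_end","head_end","rack","wheel_post"):
        print(o,[(b["confidence"],np.round(b["position"]),np.round(ray(p,b["position"],12 if o!="rack" else 32))) for b in boxes_of(p,o)])
print(sense(),tips_ahead)
E
```

```text
top 42.719201485180434 276.316620496651 207.57927451297257 [ 415.00891621   -7.34850674 1833.17117541] [ 0.02690234 -0.70600064  0.70739364 -0.02082314]
seatpost [(0.84, array([315., 218.]), array([ 501., -124.,   12.]))]
cut_end [(0.85, array([323., 218.]), array([ 501., -149.,   12.]))]
head_end [(0.76, array([321., 217.]), array([ 504., -143.,   12.]))]
rack [(0.87, array([282., 175.]), array([648., -12.,  32.]))]
wheel_post [(0.7, array([244., 226.]), array([477., 118.,  12.])), (0.65, array([226., 211.]), array([527., 179.,  12.])), (0.57, array([200., 202.]), array([559., 269.,  12.])), (0.57, array([354., 272.]), array([ 321., -253.,   12.])), (0.44, array([254., 200.]), array([565.,  83.,  12.]))]
side 56.429345157213774 277.73078437066505 210.1761346653671 [449.58273753 745.30378575 936.83934373] [ 0.02395504 -0.05602398  0.93648083 -0.34538546]
seatpost [(0.84, array([296., 192.]), array([ 500., -124.,   12.])), (0.41, array([256., 154.]), array([ 658., -288.,   12.]))]
cut_end [(0.89, array([293., 191.]), array([ 513., -124.,   12.])), (0.63, array([342., 138.]), array([ 3
[... 468 characters left out ...]
': array([-1.44942644e+00,  3.12885012e-01,  1.49771796e+00,  2.12889729e-05,
        1.33099087e+00, -2.23396626e-01]), 'dq': array([-3.18811445e-04,  2.10957076e-04, -1.60122728e-05,  1.29424806e-03,
       -1.82059718e-05, -7.96645442e-05]), 'tau': array([-1.19902361e-03, -4.12036586e+01, -2.59834313e+01, -2.68971835e-04,
        5.93019104e-04, -9.34371258e-06]), 'eef_pos': array([ 177.43311838, -494.10990777,  248.29508028]), 'ee_rot': array([-6.41058585e-08,  9.85179197e-01,  1.71528279e-01,  1.03566262e-05]), 'force': array([-0.65068129,  0.0210654 , -0.75743193]), 'wrist_torque': array([ 0.04353426,  0.03892061, -0.02048191]), 'grip_force': 0.0, 'grip_width': 1.0016018203972517} 17.0
```

View pics/top0.png

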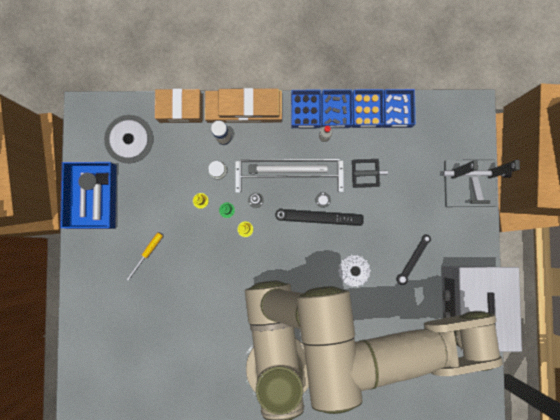

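View pics/side0.png

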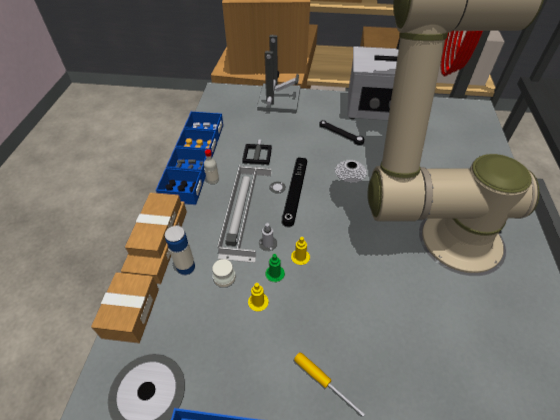

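The top picture shows the rack at columns 236–343, rows 158–190. The grey wheel post is at (255,199), at the rack's +y end. The seatpost's head is at (279,214) and its cut end at (363,219). Green and yellow look-alikes stand to the left. Next I'll make a rectified view to get precise numbers.

```bash
cat >> h.py <<'E'
def rect(p,z,x0,x1,y0,y1,s=2):
    # output: column = (y1-y)*s, row = (x1-x)*s
    W,H=int((y1-y0)*s),int((x1-x0)*s)
    w=[(x1,y1),(x1,y0),(x0,y0),(x0,y1)]
    src=np.float32([proj(p,(a,b,z)) for a,b in w]); dst=np.float32([(0,0),(W,0),(W,H),(0,H)])
    return cv2.warpPerspective(p["pixels"],cv2.getPerspectiveTransform(src,dst),(W,H),flags=cv2.INTER_CUBIC)
def post(p,z=24,roi=(420,640,-300,160),thr=55):
    x0,x1,y0,y1=roi; im=rect(p,z,*roi,s=2); g=(im.max(2)<thr).astype(np.uint8)
    g=cv2.morphologyEx(g,cv2.MORPH_OPEN,np.ones((9,9))); g=cv2.morphologyEx(g,cv2.MORPH_CLOSE,np.ones((25,25)))
    n,l,st,c=cv2.connectedComponentsWithStats(g); k=1+np.argmax(st[1:,4])
    ct=cv2.findContours((l==k).astype(np.uint8),0,2)[0][0]
    b=cv2.boxPoints(cv2.minAreaRect(ct)); 
    return np.array([(x1-v/2,y1-u/2) for u,v in b]),im
E
python3 - <<'E'
from h import *
o=[]
for n in("top","side"):
    p=capture(n); b,_=post(p); print(n,np.round(b)); 
    o.append(rect(p,32,440,700,-190,210,2)[:, :]); print([(np.round(ray(p,d["position"],45)),d["confidence"]) for d in boxes_of(p,"wheel_post")][:5])
im=cv2.resize(np.vstack(o),(640,832))[:, :]
im=cv2.resize(np.vstack(o),None,fx=.57,fy=.57)
for k in range(2):
  for y in range(-150,201,50): cv2.putText(im,str(y),(int((210-y)*1.14),int(k*296+290)),0,.3,(0,0,255)); 
  for x in range(450,700,50): cv2.putText(im,str(x),(0,int(k*296+(700-x)*1.14)),0,.3,(0,0,255))
  for y in range(-150,201,50): cv2.line(im,(int((210-y)*1.14),k*296),(int((210-y)*1.14),k*296+6),(0,0,255),1)
cv2.imwrite("pics/r0.png",cv2.resize(im,(460,595)) if im.shape[0]>600 else im); print(im.shape)
E
```

```text
top [[ 506.  -18.]
 [ 540.  -22.]
 [ 511. -283.]
 [ 477. -279.]]
[(array([555., 264.,  45.]), 0.58), (array([561.,  72.,  45.]), 0.54), (array([534., 165.,  45.]), 0.54)]
side [[ 497.   32.]
 [ 537.   29.]
 [ 515. -278.]
 [ 475. -275.]]
[(array([477., 143.,  45.]), 0.82), (array([567., 285.,  45.]), 0.76), (array([532., 200.,  45.]), 0.57), (array([558., 104.,  45.]), 0.53)]
(593, 456, 3)
```

View pics/r0.png

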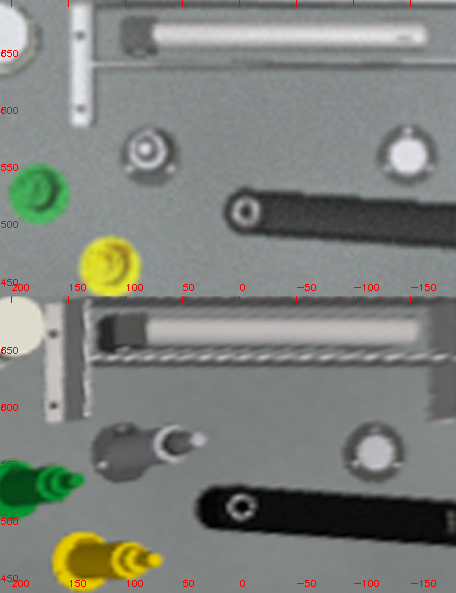

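The rectified view puts the divider's near face at x≈643 and the +y plate's inner face at y≈129, so the rack centre is at y≈-35. That predicts the wheel post at (565,80), which matches the picture. The seatpost's centre is about (506,-127), with the head towards +y and slightly nearer the rack (about 0.07 rad). I'll move in front of it with the finger line parallel to it.

drive_tool(commands="0.22 0.306 0 0 0 -0.044 100;0.22 0.306 0 0 0 -0.044 100;0.22 0.306 0 0 0 -0.044 100;0.22 0.306 0 0 0 -0.044 100;0.22 0.306 0 0 0 -0.044 100;0.22 0.306 0 0 0 -0.044 100;0.22 0.306 0 0 0 -0.044 100;0.22 0.306 0 0 0 -0.044 100;0.22 0.306 0 0 0 -0.044 100;0.22 0.306 0 0 0 -0.044 100;0.22 0.306 0 0 0 -0.044 100;0.22 0.306 0 0 0 -0.044 100;0 0 -0.3 0 0 0 100;0 0 -0.3 0 0 0 100;0 0 -0.3 0 0 0 100;0 0 -0.3 0 0 0 100;0 0 -0.3 0 0 0 100;0 0 -0.3 0 0 0 100;0 0 0 0 0 0 100;0 0 0 0 0 0 100")

```text
time_s: 2.47
eef_pos: [441.2, -126.8, 68.2]
ee_rot: [-0.001, 0.999, -0.035, -0.001]
force: [-0.4, -0.4, 0.1]
grip_width: 0.996
grip_force: 0.0
```

drive_tool(commands="0 0 -0.2 0 0 0 80;0 0 -0.15 0 0 0 80;0 0 -0.1 0 0 0 80;0 0 0 0 0 0 80;0 0 0 0 0 0 80")

```text
time_s: 2.88
eef_pos: [442.1, -127.2, 24.4]
ee_rot: [0.0, 0.999, -0.035, 0.001]
force: [0.2, -0.5, 0.3]
grip_width: 0.802
grip_force: 0.0
```

Run:
```python
from h import *
p=capture("side"); s=sense(); print(s["eef_pos"],s["force"],s["grip_width"])
o=rect(p,0,420,680,-240,160,2); cv2.imwrite("pics/s1.png",o)
p=capture("top")
for o in ("seatpost","round_post"):print([(np.round(ray(p,d["position"],18)),d["confidence"]) for d in boxes_of(p,o)])
```

```text
[ 442.18469947 -127.3293421    24.60114382] [-0.40882074 -0.82962737  0.05402246] 0.7981622458940905
[(array([ 515., -150.,   18.]), 0.6)]
[(array([681., -33.,  18.]), 0.72)]
```

View pics/s1.png

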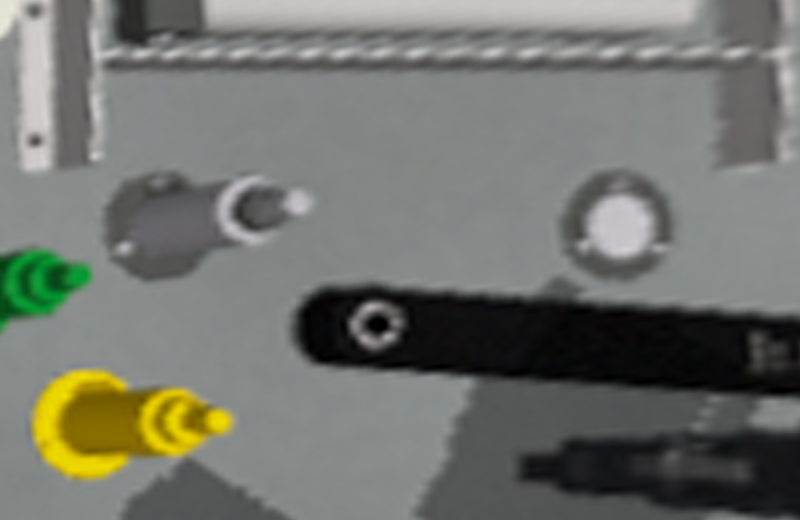

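The side view confirms it: the wheel post's foot is at (162,225), so (567,79). The socket cover is at (620,225), so (567,-150). That makes the rack centre y=-35.5, the divider x≈645 and the rack yaw≈0. The head tip is at y≈11, x≈517. Now I'll push with two fingers while turning, so the head leads.

drive_tool(commands="0.06 -0.02 -0.03 0 0 0 80;0.06 -0.02 0 0 0 0 80;0.06 -0.02 0 0 0 0 80;0.06 -0.02 0 0 0 0 80;0.06 -0.02 0 0 0 0 80;0.06 0.01 0 0 0 -0.02 80;0.06 0.01 0 0 0 -0.02 80;0.06 0.01 0 0 0 -0.02 80;0.06 0.01 0 0 0 -0.02 80;0.06 0.01 0 0 0 -0.02 80;0.06 0.01 0 0 0 -0.02 80;0.06 0.01 0 0 0 -0.02 80;0.06 0.01 0 0 0 -0.02 80;0.06 0.01 0 0 0 -0.02 80;0.06 0.01 0 0 0 -0.02 80;0 0 0 0 0 0 80;-0.1 0 0 0 0 0 80;-0.2 0 0 0 0 0 80;0 0 0.3 0 0 0 80;0 0 0.3 0 0 0 80")

```text
time_s: 4.75
eef_pos: [500.0, -126.5, 80.1]
ee_rot: [-0.001, 0.994, -0.114, -0.002]
force: [0.8, -1.1, 0.3]
grip_width: 0.803
grip_force: 0.0
```

Run:
```python
from h import *
s=sense(); print(s["eef_pos"],s["ee_rot"])
for n,z in(("top",24),("side",0)):
    p=capture(n); cv2.imwrite(f"pics/{n}2.png",cv2.resize(rect(p,z,420,680,-320,160,2),(800,433)))
a=[cv2.imread(f"pics/{n}2.png") for n in("top","side")]
cv2.imwrite("pics/m2.png",cv2.resize(np.vstack(a),(554,600)))
```

```text
[ 500.02655669 -126.52375424   80.05320856] [-7.17786673e-04  9.93526812e-01 -1.13582495e-01 -1.72503991e-03]
```

View pics/m2.png

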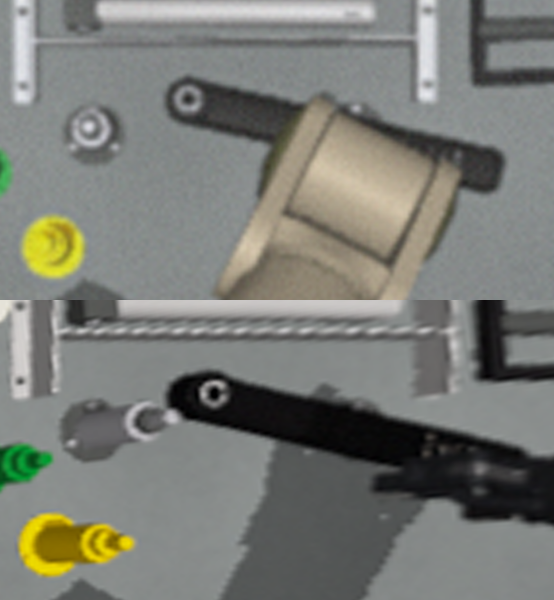

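The top half shows the head tip at (166,96), so (597,16), and the cut end at (503,172), so (531,-277). That gives 0.22 rad and a length of 299, which agrees with the known size. Next I'll go behind the cut end, turn the tool 90°, and push lengthwise.

drive_tool(commands="0.016 -0.133 0 0 0 0.143 80;0.016 -0.133 0 0 0 0.143 60;0.016 -0.133 0 0 0 0.143 40;0.016 -0.133 0 0 0 0.143 15;0.016 -0.133 0 0 0 0.143 15;0.016 -0.133 0 0 0 0.143 15;0.016 -0.133 0 0 0 0.143 15;0.016 -0.133 0 0 0 0.143 15;0.016 -0.133 0 0 0 0.143 15;0.016 -0.133 0 0 0 0.143 15;0.016 -0.133 0 0 0 0.143 15;0.016 -0.133 0 0 0 0.143 15;0.016 -0.133 0 0 0 0.143 15;0.016 -0.133 0 0 0 0.143 15;0 0 0 0 0 0 15;0 0 0 0 0 0 15")

```text
time_s: 6.18
eef_pos: [523.6, -313.1, 79.7]
ee_rot: [-0.0, 0.783, 0.621, 0.0]
force: [-0.3, -0.9, -0.5]
grip_width: 0.152
grip_force: 0.0
```

drive_tool(commands="0 0 -0.2 0 0 0 15;0 0 -0.2 0 0 0 15;0 0 -0.13 0 0 0 15;0 0 -0.05 0 0 0 15;0 0 0 0 0 0 15")

```text
time_s: 6.6
eef_pos: [523.5, -312.2, 21.2]
ee_rot: [-0.001, 0.782, 0.623, -0.0]
force: [-0.1, -0.6, -1.3]
grip_width: 0.152
grip_force: 0.0
```

drive_tool(commands="0.013 0.058 0 0 0 0 15;0.013 0.058 0 0 0 0 15;0.013 0.058 0 0 0 0 15;0.013 0.058 0 0 0 0 15;0.013 0.058 0 0 0 0 15;0.013 0.058 0 0 0 0 15;0.013 0.058 0 0 0 0 15;0.013 0.058 0 0 0 0 15;0.013 0.058 0 0 0 0 15;0.013 0.058 0 0 0 0 15;0.013 0.058 0 0 0 0 15;0.013 0.058 0 0 0 0 15;0.013 0.058 0 0 0 0 15;0 0 0 0 0 0 15")

```text
time_s: 7.77
eef_pos: [540.9, -236.4, 22.1]
ee_rot: [-0.0, 0.782, 0.623, 0.0]
force: [-0.2, -1.3, 0.3]
grip_width: 0.148
grip_force: 0.0
```

```bash
cat > v.py <<'E'
import sys; from h import *
s=sense(); print(s["eef_pos"],s["ee_rot"],s["force"])
a=[]
for n,z in(("top",24),("side",0)): a.append(cv2.resize(rect(capture(n),z,420,680,-320,160,2),(554,300)))
cv2.imwrite(sys.argv[1],np.vstack(a))
E
python3 v.py pics/m3.png
```

```text
[ 540.8980641  -236.35507271   22.13682788] [-4.29991427e-04  7.81884887e-01  6.23422674e-01  8.77395209e-05] [-0.22292316 -1.30842381  0.28683015]
```

View pics/m3.png

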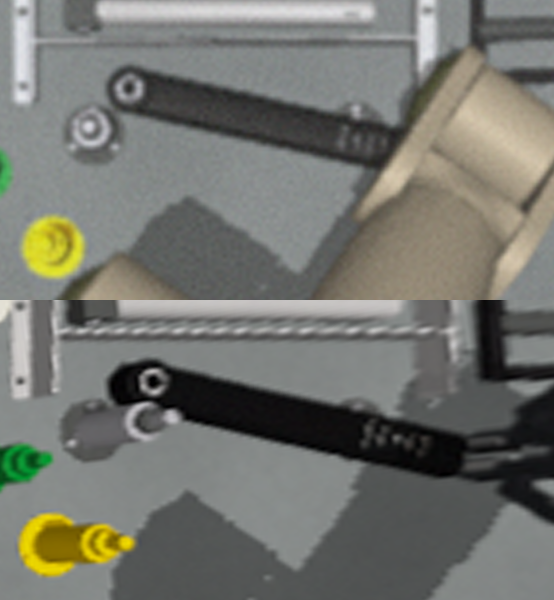

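The head tip at (108,85) gives (606,66). It is passing behind the wheel post at about 0.22 rad, with clearance on both sides. I'll keep pushing, about 42 mm more, then back off.

drive_tool(commands="0.013 0.058 0 0 0 0 15;0.013 0.058 0 0 0 0 15;0.013 0.058 0 0 0 0 15;0.013 0.058 0 0 0 0 15;0.013 0.058 0 0 0 0 15;0.013 0.058 0 0 0 0 15;0.013 0.058 0 0 0 0 15;0 0 0 0 0 0 15;0 0 0 0 0 0 15;-0.04 -0.2 0 0 0 0 15;-0.02 -0.1 0 0 0 0 15;0 0 0.3 0 0 0 15;0 0 0.3 0 0 0 15;0 0 0 0 0 0 15")

```text
time_s: 9.03
eef_pos: [545.9, -229.1, 87.7]
ee_rot: [0.004, 0.782, 0.623, 0.001]
force: [0.4, -0.8, 0.2]
grip_width: 0.151
grip_force: 0.0
```

```bash
python3 v.py pics/m4.png
```

```text
[ 545.85936036 -229.14232065   87.70897519] [0.00427556 0.78246862 0.62267377 0.00139521] [ 0.41545671 -0.82711592  0.16084548]
```

View pics/m4.png

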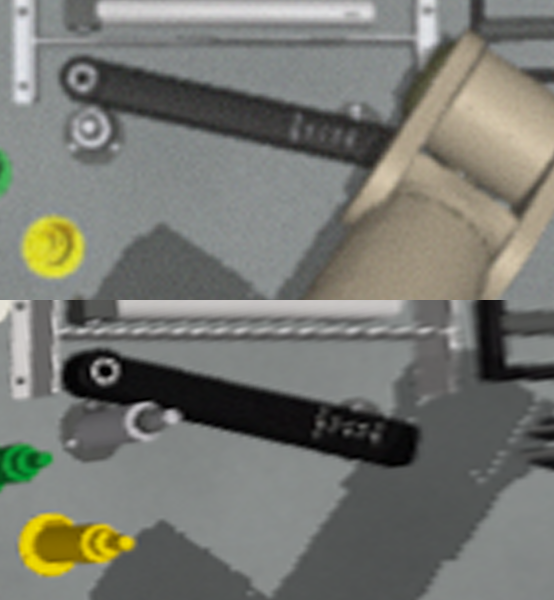

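The head tip at (61,74) gives (616,107), behind the wheel post. The cut end is still outside at about (550,-186), so the on-the-way condition is met. Now I'll turn the tool back and push the near side in with both fingers.

drive_tool(commands="-0.024 0.129 0 0 0 -0.143 15;-0.024 0.129 0 0 0 -0.143 15;-0.024 0.129 0 0 0 -0.143 80;-0.024 0.129 0 0 0 -0.143 80;-0.024 0.129 0 0 0 -0.143 80;-0.024 0.129 0 0 0 -0.143 80;-0.024 0.129 0 0 0 -0.143 80;-0.024 0.129 0 0 0 -0.143 80;-0.024 0.129 0 0 0 -0.143 80;-0.024 0.129 0 0 0 -0.143 80;-0.024 0.129 0 0 0 -0.143 80;-0.024 0.129 0 0 0 -0.143 80;-0.024 0.129 0 0 0 -0.143 80;-0.024 0.129 0 0 0 -0.143 80;0 0 0 0 0 0 80;0 0 -0.25 0 0 0 80;0 0 -0.25 0 0 0 80;0 0 -0.12 0 0 0 80;0 0 -0.05 0 0 0 80;0 0 0 0 0 0 80")

```text
time_s: 10.8
eef_pos: [509.6, -46.9, 13.9]
ee_rot: [-0.0, 0.994, -0.112, -0.001]
force: [-0.3, 0.9, -0.4]
grip_width: 0.798
grip_force: 0.0
```

drive_tool(commands="0.06 -0.014 0.04 0 0 0 80;0.06 -0.014 0 0 0 0 80;0.06 -0.014 0 0 0 0 80;0.06 -0.014 0 0 0 0 80;0.06 -0.014 0 0 0 0 80;0.06 -0.014 0 0 0 0 80;0.05 0 0 0 0 0.03 80;0.05 0 0 0 0 0.03 80;0.05 0 0 0 0 0.03 80;0.05 0 0 0 0 0.03 80;0.05 0 0 0 0 0.03 80;0.05 0 0 0 0 0.03 80;0.05 0 0 0 0 0.03 80;0.05 0 0 0 0 0.03 80;0 0 0 0 0 0 80")

```text
time_s: 12.05
eef_pos: [587.2, -54.9, 19.4]
ee_rot: [0.0, 1.0, -0.018, 0.001]
force: [0.0, -0.2, 0.2]
grip_width: 0.8
grip_force: 0.0
```

```bash
python3 v.py pics/m5.png
```

```text
[587.21134068 -54.94640756  19.35895183] [ 8.73183182e-05  9.99833681e-01 -1.82298973e-02  5.23960058e-04] [ 0.02782377 -0.22345687  0.18041057]
```

View pics/m5.png

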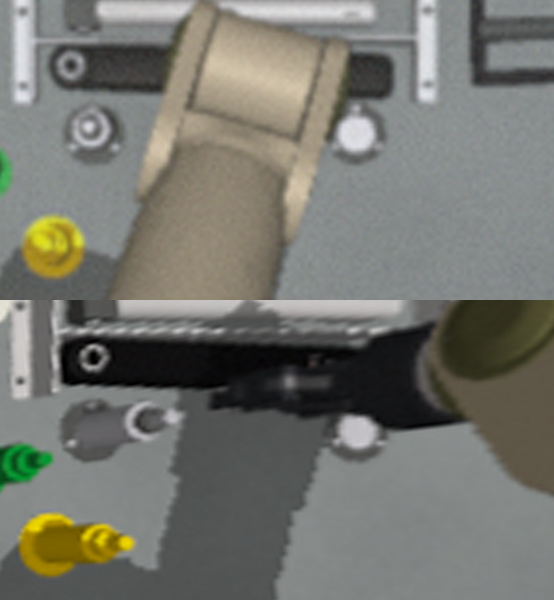

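The seatpost is nearly in, tilted about 0.03 rad, with the head at (52,66) and the cut end at (393,77). I'll press gently until it contacts the divider.

drive_tool(commands="0.02 0 0 0 0 0.015 80;0.02 0 0 0 0 0.015 80;0.02 0 0 0 0 0.016 80;0.01 0 0 0 0 0 80;0 0 0 0 0 0 80")

```text
time_s: 12.57
eef_pos: [592.8, -54.9, 19.2]
ee_rot: [-0.0, 1.0, -0.001, -0.001]
force: [-3.8, -0.3, 2.2]
grip_width: 0.799
grip_force: 2.0
```

drive_tool(commands="0.02 0 0 0 0 0 80;0.02 0 0 0 0 0 80;0 0 0 0 0 0 80;0 0 0 0 0 0 80")

```text
time_s: 12.9
eef_pos: [593.1, -54.8, 19.1]
ee_rot: [-0.0, 1.0, -0.0, -0.006]
force: [-26.5, -4.0, 17.0]
grip_width: 0.796
grip_force: 13.4
```

Contact is firm at 26 N with no further travel, so it's against the divider. I'll retreat and check.

drive_tool(commands="-0.05 0 0 0 0 0 80;-0.2 0 0 0 0 0 80;-0.3 0 0 0 0 0 80;-0.2 0 0.2 0 0 0 80;-0.2 0 0.3 0 0 0 80;-0.3 -0.2 0.3 0 0 0 80;-0.3 -0.2 0.3 0 0 0 80;-0.3 -0.2 0.2 0 0 0 80;0 0 0 0 0 0 80")

```text
time_s: 13.65
eef_pos: [417.4, -113.1, 146.2]
ee_rot: [0.002, 1.0, -0.003, 0.003]
force: [0.7, -0.3, -0.0]
grip_width: 0.802
grip_force: 0.0
```

```bash
python3 v.py pics/m6.png
```

```text
[ 417.41960782 -113.06745064  146.1531102 ] [ 0.0019132   0.99999167 -0.00254769  0.00255288] [ 0.70904977 -0.30997967 -0.03822541]
```

View pics/m6.png

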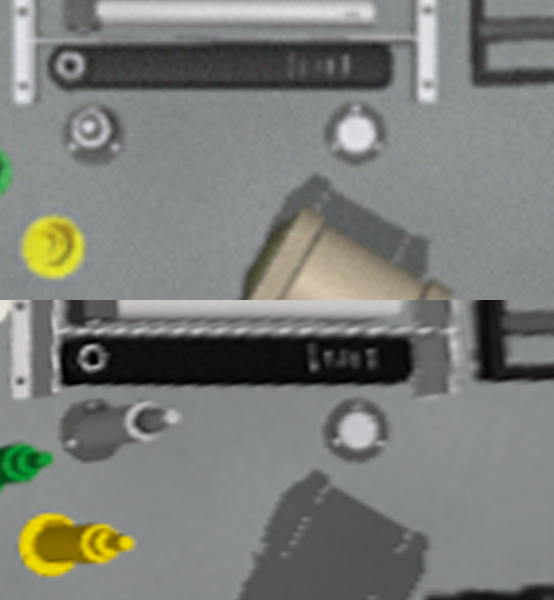

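The seatpost lies flush and parallel: both ends sit at row 65, and it is between the end plates at columns 35 and 416, about 4 mm off centre. The arm is clear.

```bash
python3 -c "
from rig import finish_job; print(finish_job())"
```

```text
the job is handed in; nothing more can be done
None
```

The job is handed in at about 14 s: the last pictures show the seatpost flat and flush against the divider in the near bay, about 4 mm off centre between the end plates. The finish call returned no verdict.

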